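# Unwedge the cigar mould press, unlatch its bar and hold it up

### The arm

A 6-joint arm with a two-finger parallel gripper is mounted at the origin on the work surface. World frame = base frame: x ahead of the robot, y to its left, z up, the work surface at z = 0. Lengths are in m, angles in rad, forces in N, time in s.
With the tool pointing down it reaches from about 0.325 to 0.9 m from the base axis. Payload 3.5 kg.
Tool frame: the origin (TCP) lies midway between the tips of the shut fingers; the grasp point (between the pads) lies arm.tcp_to_grasp behind it (arm.tcp_to_grasp is the distance from the TCP to the grasp point, in m); z points along the fingers, y is the line along which they close (so a half turn about z gives the same grasp; the last joint's range is limited). The gripper opens to 85 mm and grips with 20 to 120 N. Pads are 22 mm wide; open, the fingers measure 114 mm over their backs; the gripper's body (76 mm by 85 mm) begins 54 mm behind the grasp point. The pads swing forward as they close: fully open they stand 13 mm farther back than shut.
Start: joints at [-1.377, 0.276, -0.026, 1.268, 0, 1.467], TCP at [0.183, -0.598, 0.231] pointing down, gripper open.
Joint ranges: [-3.12, 3.12], [-0.85, 1.88], [-1.08, 1.24], [-1.95, 2.15], [-1.57, 1.53], [-3.14, 3.14]. Speed limits (rad/s): [2.57, 2.57, 3.14, 3.14, 3.14, 3.14].

### API

Orientations are given as a unit quaternion [x, y, z, w].
In Python, from cell import arm, optics gives the robot as it stands.
- The arm moves only by the tool carry_out, never from a script. Its arguments are lists of equal length, an entry for each row: "slide": the shift along the tool's x, y, z in mm, a list of three; "angular": the turn, a rotation vector about the tool's x, y, z in degrees, a list of three. In form: {"slide": [[tx, ty, tz], ...], "angular": [[wx, wy, wz], ...]}. A call has 1 to 20 rows; each row shifts and turns the commanded pose from where the row before left it, along the tool's axes as they then stand; what a row does not reach is not made up. A row lasts 1/10 s, in which the tool goes at most 50 mm and 8.59 degrees, less where a joint would pass 70% of its speed; a pose out of reach is approached as far as the arm can. A call with a gripper value outside its range is refused whole. "grip" is the finger opening in mm, from 0 to 85.4, set as the call begins (left out, the last holds). The fingers move at their own pace and stop on an object; "force" is the grip in N (left out, the last holds). Time passes only in rows, so rows that do not move let the fingers close. It gives the time, the measured TCP pose, the force, the opening and the grip force at its end, in the units of the state.
- arm.read_state(): the state, without advancing time (a new reading comes with each control period).
- optics.capture(name): name is "side" or "top"; returns the picture (400x640x3 uint8, red, green, blue); there is no depth.
- optics.camera_params(name): a dict with "camera_matrix" (3x3 intrinsics, pixels), "R" (3x3) and "t" (3): a world point X has camera coordinates R X + t. Camera axes: x right, y down, z forward; pixel columns grow to the right and rows downward; lengths in m; the calibration is good to about 2 mm. A picture is of the moment at which its call begins. camera_params takes no time and is no camera call.
- arm.close_job(): hands the job in; it is judged then, once.
The state is a dict: "time": time; "joints": joint angles; "joint_velocities": joint speeds; "joint_efforts": joint torques, N m; "tcp_pos": TCP position; "orientation": TCP orientation; "ft_force": force on the tool from outside, world axes, zero at the start; "moment": the same for the moment, N m; "grip_width": opening from 0.0 (shut) to 1.0 (fully open); "grip_force": force on a finger pad.
Only numpy, scipy, OpenCV 4.12 (cv2) and the standard library are available. Lean on these libraries where they do the work, as an engineer would, in place of code of your own. Each camera call takes 0.05 s, during which the arm holds its last target. There are 200 camera calls.

### The job

Open the mould press so that the mould can be slid out: first draw the wooden wedge out sideways from under the press bar and lay it down flat on the table, without dropping it. Then pull the latch knob at the bar's nose out sideways against its spring, lift the bar by that latch off its ball, and finish while still holding it in the fingers, still, with the nose about 10 cm above the ball. Leave the mould in its place and do not disturb the other things on the table.

Things in the scene. Friction and masses are not known exactly. Their poses are not given: they have to be found in the camera images.
- press: Bench press, cast base fixed to the table. Origin: table top under the press's middle; x points from the ball post (robot's side) to the hinge (far side), y to the latch knob's side (left seen from the robot), z up. Base 320 (x) x 100 mm with a 135 x 360 mm cross platen, 14 mm thick. In front of the mould, right of the ball post, the table is free.
- hinge (a point): Middle of the bar's hinge axis, between two brackets (56 mm over both, top 132 mm above the table); at x +125, z 114 mm of press. The axis runs along y of press, whose axes this point shares.
- press_bar (a joint): Hinge angle of the press bar: dark steel bar 28 mm wide, 24 thick, over the mould's middle; coupler 240 mm from the hinge. Radians, + is up. Rests on the wedge at -0.01 to 0; wedge out, sinks to its stop -0.02 (seated on the ball). Latched it stops at about +0.006. At 0.43 the coupler is about 100 mm over the ball; stop 0.9. Falls if let go; weighs about 5 N at the latch.
- coupler (a point): Centre of the socket in the coupler at the bar's nose, moves with the bar; coincides with the ball's centre at bar angle 0. The coupler is a round-topped steel housing 50 mm wide and 48 mm high, open below.
- ball (a point): Centre of the fixed ball, 25 mm dia., on its post (20 mm dia.), at x -115, y 0, z 120 mm of press; axes as press.
- latch (a joint): Travel of the spring latch, m: 0 = home, fork under the ball; 0.018 = fully out (stop). Slides along +y of press, out of the coupler's left side. Spring: 4 N at home, 10.5 N fully out; returns if let go. The bar comes off the ball only with the latch out by 0.0145 or more; once the coupler is above the ball it may spring home.
- latch_grip (a point): Middle of the latch's bare round stem (12 mm dia., along y, 36 mm bare between a 20 mm collar and the 28 mm knob, 10 mm thick, at its end); moves with latch and bar. At rest 51 mm left (+y) of coupler, 14 mm below it. Pinch from above, fingers on its x sides, open 60 mm at most (mould face 57 mm away). The stem turns in the fingers as the bar tilts: the hand can stay upright.
- mould: Closed wooden cigar mould in the press, 115 (x) x 420 (y) x 64 mm, 1.6 kg, lying across under the bar between low stops. Origin: centre of its underside, 14 mm above the table; its top is 78 mm above the table.
- wedge: Plain wooden wedge, 170 mm long (y), 36 wide (x), 22 thick at its -y end (tail), 14 at its +y end (tip); 80 g. Origin: centre of its underside. Lies on the mould's top, tail to the right (-y) of the bar, tip through the bar's shoe: a bridge at y -25 to +25 mm of press, cheeks 3 mm off the wedge. Comes out straight along -y of press; pull 110 mm or more. About 10 N to start.
- chaveta: Half-moon leaf knife, 110 x 75 mm, 14 mm high, lying on the left (+y) end of the mould's top. Not to be disturbed. Origin: centre of its underside.
- scissors: Scissors with ring handles, about 185 mm long, flat on the steel rolling board at the left. Not to be disturbed. Origin: centre of its underside.
- spray_bottle: Spray bottle, 76 mm across, 200 mm tall, standing beyond the mould's left end. Not to be disturbed. Origin: centre of its underside.
- bowl: Small bowl, 110 mm across, 45 mm high, left in front of the mould. Not to be disturbed. Origin: centre of its underside.
- paste_jar: Lidded jar, 48 mm across, 55 mm high, in front of the press. Not to be disturbed. Origin: centre of its underside.
- ring_gauge: Flat gauge plate with holes, 50 x 150 x 6 mm, flat on the table at the right front. Not to be disturbed. Origin: centre of its underside.
- tin: Metal tin, 72 mm across, 90 mm tall, right of the mould's right end. Not to be disturbed. Origin: centre of its underside.
There are look-alikes about, which are no part of the job. Of the things shaped like the wedge, the wooden one is meant.

How it is judged:
By the outcome, as a careful person would: the job done as asked, in the order asked, and still so for the second after the job is handed in, while the arm keeps its last pose, push and grip.
It also fails if it takes over 58 s, if anything falls off the work surface, if the arm or the gripper's body presses on something with over 40 N, if the wrist force passes 120 N, or if a joint passes its speed limit or range.

## Working session

There is one attempt and no reset: what is moved stays moved. The work goes in short steps, Python scripts to look and compute and a tool call to move; the robot and the scene stay as the last step left them, time stands still between calls to the robot, and variables do not carry over. Pictures are saved under pics/ and viewed, at most 10 in all, crops included, and the job is handed in when it is done.

Besides the shell and the picture viewer there is one more tool, called after "Call:" as name(argument=value, ...) on one line, values as JSON. carry_out: Moves the arm, as the interface text tells. Its arguments: {"type":"object","properties":{"slide":{"type":"array"},"angular":{"type":"array"},"grip":{"type":"number"},"force":{"type":"number"}},"required":["slide","angular"]}

```bash
mkdir -p pics; ls; python3 - <<'E'
from cell import arm, optics
import cv2
for n in("side","top"):
    cv2.imwrite(f"pics/{n}0.png",cv2.cvtColor(optics.capture(n),cv2.COLOR_RGB2BGR))
    p=optics.camera_params(n);print(n,p)
print(arm.tcp_to_grasp,arm.read_state())
E
```

```text
pics
side {'camera_matrix': array([[400.77554734,   0.        , 322.32744471],
       [  0.        , 400.77554734, 196.20363769],
       [  0.        ,   0.        ,   1.        ]]), 'R': array([[-0.98743491, -0.15736609, -0.01442966],
       [-0.06282282,  0.47469759, -0.87790403],
       [ 0.14500204, -0.86596658, -0.47861915]]), 't': array([0.51684174, 0.10166375, 1.3078497 ])}
top {'camera_matrix': array([[411.49769662,   0.        , 320.07937614],
       [  0.        , 411.49769662, 203.94761653],
       [  0.        ,   0.        ,   1.        ]]), 'R': array([[ 0.00250506, -0.99997388,  0.00678001],
       [-0.99694843, -0.00302637, -0.0780043 ],
       [ 0.07802278, -0.00656392, -0.99692997]]), 't': array([-0.0030728 ,  0.53448549,  1.47016517])}
0.0187 {'time': 0.1, 'joints': array([-1.37737664e+00,  2.77072348e-01, -2.77685022e-02,  1.26801230e+00,
        2.06474158e-06,  1.46739642e+00]), 'joint_velocities': array([ 1.07738240e-03, -2.40115229e-03,  2.45176058e-03,  1.11327533e-03,
       -4.48760448e-05,  1.21750654e-03]), 'joint_efforts': array([ 1.50191604e-04, -4.46707606e+01,  2.96128607e+01,  8.47016461e-03,
       -9.12179985e-05,  5.84599292e-06]), 'tcp_pos': array([ 0.1826517 , -0.59695956,  0.23025029]), 'orientation': array([ 9.89006942e-01,  1.47865518e-01, -4.52416853e-05, -1.02741538e-03]), 'ft_force': array([0.20406822, 0.31547026, 0.45692488]), 'moment': array([-0.022919  ,  0.00872328, -0.01390171]), 'grip_force': 0.0, 'grip_width': 1.0003770123880045}
```

View pics/side0.png

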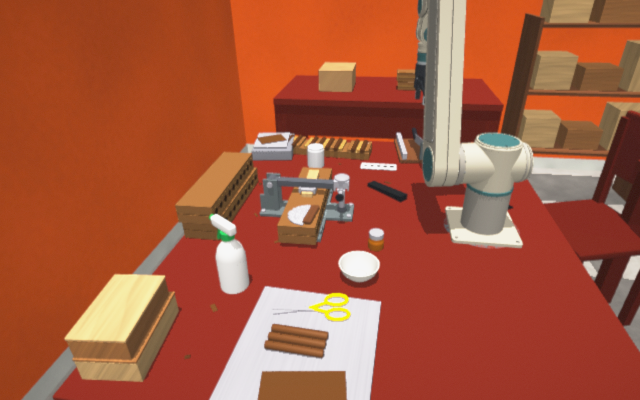

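View pics/top0.png

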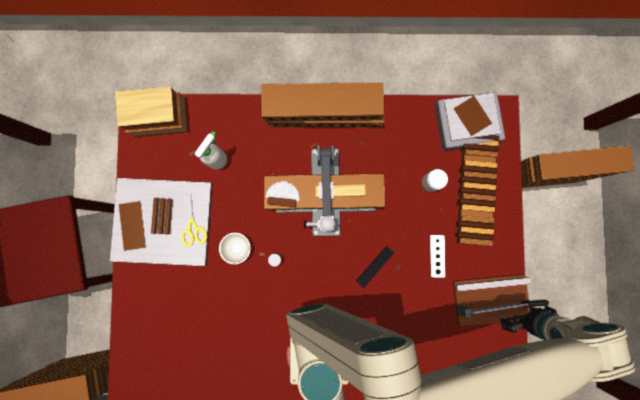

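The top view shows the press bar running from (325,150) to (325,235) and the yellow wooden wedge on the mould at (348,190). There is a black wedge-like bar on the table at (375,266). In the side view the wedge is at (315,176), the coupler and latch are at (342,188), and the black bar is at (387,190). The wooden one on the mould fits the description, so I'll confirm that in an enlarged crop.

```bash
python3 - <<'E'
import cv2,numpy as np
a=cv2.imread("pics/top0.png")[135:285,255:405]; b=cv2.imread("pics/side0.png")[155:255,245:415]
A=cv2.resize(a,(0,0),fx=4,fy=4,interpolation=cv2.INTER_CUBIC)[:, :]
cv2.imwrite("pics/c1.png",A)
cv2.imwrite("pics/c2.png",cv2.resize(b,None,fx=4.7,fy=4.7,interpolation=cv2.INTER_CUBIC))
E
```

```text
(no output)
```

View pics/c1.png

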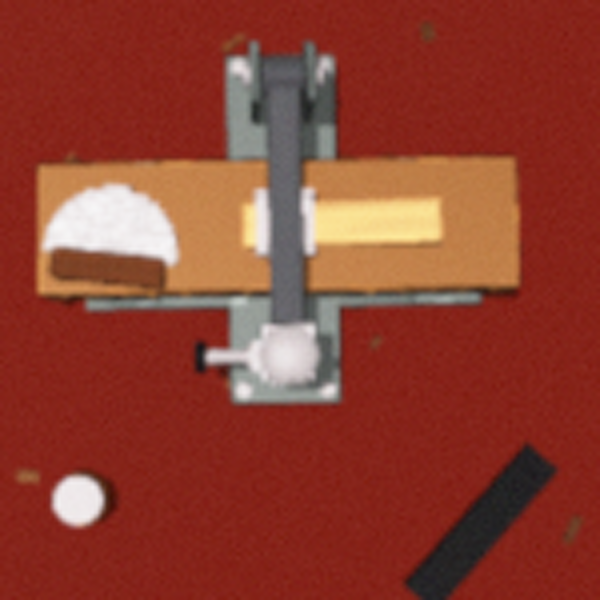

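View pics/c2.png

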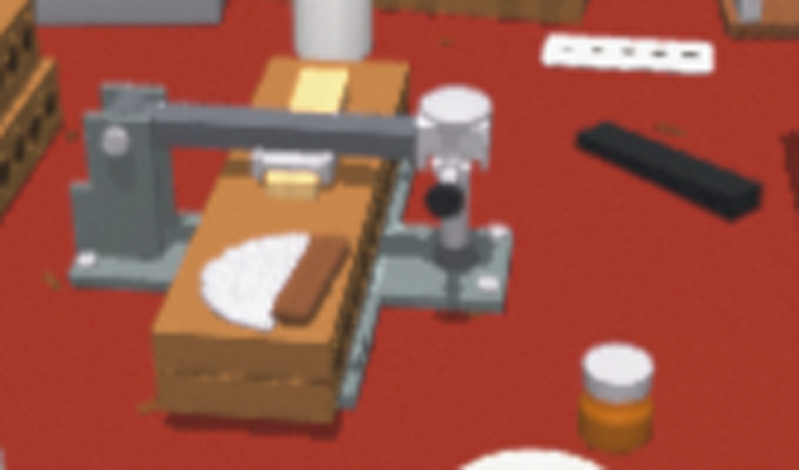

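Crop c1 confirms it. The wooden wedge's visible tail spans crop x 312–441, y 198–243 (full image about (333..365, 185..196)), lying on the mould. The black wedge on the table at (375,266) is the look-alike. The latch knob is at crop (200,356), stem at (230,356) and coupler at (288,352). Crop c2 shows the knob at (444,199), which is full image (339.5,197).

```bash
cat > h.py <<'E'
import cv2,numpy as np
from cell import arm,optics
P={n:optics.camera_params(n) for n in("side","top")}
def ray(n,uv):
    p=P[n];d=p["R"].T@np.linalg.solve(p["camera_matrix"],[uv[0],uv[1],1.]);return -p["R"].T@p["t"],d
def on(n,uv,z):
    o,d=ray(n,uv);return o+d*(z-o[2])/d[2]
def tri(a,b):
    o1,d1=ray("top",a);o2,d2=ray("side",b)
    s=np.linalg.lstsq(np.c_[d1,-d2],o2-o1,rcond=None)[0]
    x,y=o1+d1*s[0],o2+d2*s[1];return (x+y)/2,np.linalg.norm(x-y)
def proj(n,X):
    p=P[n];c=p["camera_matrix"]@(p["R"]@X+p["t"]);return c[:2]/c[2]
def blobs(img,lo,hi,roi,amin=8):
    x0,y0,x1,y1=roi;m=np.zeros(img.shape[:2],np.uint8)
    m[y0:y1,x0:x1]=cv2.inRange(cv2.cvtColor(img,cv2.COLOR_BGR2HSV)[y0:y1,x0:x1],lo,hi)
    c=cv2.findContours(m,cv2.RETR_EXTERNAL,cv2.CHAIN_APPROX_NONE)[0]
    return [k for k in sorted(c,key=cv2.contourArea,reverse=True) if cv2.contourArea(k)>=amin]
E
python3 - <<'E'
from h import *
t=cv2.imread("pics/top0.png");s=cv2.imread("pics/side0.png")
np.set_printoptions(precision=4,suppress=True)
hs=cv2.cvtColor(t,cv2.COLOR_BGR2HSV)
for n,uv in dict(wedge=(350,190),mould=(375,190),knob=(305,224),base=(330,233),bar=(326,210),coup=(327,223)).items(): print(n,hs[uv[1],uv[0]])
# wedge
for k in blobs(t,(20,60,150),(35,180,255),(310,175,380,205))[:3]:
    x,y,w,h=cv2.boundingRect(k);r=cv2.minAreaRect(k);print("wedge",x,y,w,h,r)
    print([on("top",p+.0,.098)[:2] for p in cv2.boxPoints(r)])
for k in blobs(t,(8,120,100),(19,255,255),(255,165,395,212))[:4]:
    r=cv2.minAreaRect(k);print("mould",r,[on("top",p,.078)[:2] for p in cv2.boxPoints(r)])
for n,i,roi in(("top",t,(296,215,310,232)),("side",s,(330,185,352,207))):
    for k in blobs(i,(0,0,0),(180,255,50),roi,4): print(n,"knob",cv2.boundingRect(k),cv2.minAreaRect(k))
for k in blobs(t,(0,0,0),(180,255,50),(350,240,400,290))[:2]: print("black",[on("top",p,.0)[:2] for p in cv2.boxPoints(cv2.minAreaRect(k))])
E
```

```text
wedge [ 22 108 247]
mould [ 14 161 192]
knob [158  20  51]
base [ 75  10 156]
bar [135  14 108]
coup [  0   5 233]
wedge 334 186 31 9 ((349.0, 190.0), (8.0, 30.0), 90.0)
[array([ 0.5907, -0.0489]), array([ 0.591 , -0.1524]), array([ 0.5633, -0.1523]), array([ 0.563 , -0.0489])]
wedge 316 187 3 9 ((317.0, 191.0), (8.0, 2.0), 90.0)
[array([0.587 , 0.0131]), array([0.587 , 0.0062]), array([0.5593, 0.0061]), array([0.5593, 0.013 ])]
mould ((293.0, 191.5), (35.0, 58.0), 90.0) [array([0.6346, 0.1954]), array([ 0.6353, -0.0077]), array([ 0.5124, -0.0079]), array([0.5118, 0.1938])]
mould ((357.5, 190.5), (33.0, 53.0), 90.0) [array([ 0.6354, -0.0392]), array([ 0.6361, -0.2252]), array([ 0.52  , -0.2241]), array([ 0.5195, -0.0393])]
top knob (304, 221, 2, 7) ((304.5, 224.0), (6.0, 1.0), 90.0)
side knob (336, 195, 7, 6) ((339.0000305175781, 197.50003051757812), (4.949747085571289, 4.949747562408447), 45.0)
black [array([ 0.259 , -0.1333]), array([ 0.3837, -0.2412]), array([ 0.3611, -0.2677]), array([ 0.2366, -0.1598])]
```

```bash
python3 - <<'E'
from h import *
np.set_printoptions(precision=4,suppress=True)
t=cv2.imread("pics/top0.png").astype(float)
def cross(v,th,up):   # first subpixel crossing
    for i in range(len(v)-1):
        if (v[i]<th<=v[i+1]) if up else (v[i]>=th>v[i+1]): return i+(th-v[i])/(v[i+1]-v[i])
def fit(name,pts,z,ax):
    W=np.array([on("top",p,z)[:2] for p in pts]);i=1-ax
    for _ in range(3):
        c=np.polyfit(W[:,ax],W[:,i],1);r=W[:,i]-np.polyval(c,W[:,ax]);W=W[abs(r)<=max(2*r.std(),1e-4)]
    print(name,len(W),"slope deg",np.degrees(np.arctan(c[0])),"at mean",W.mean(0),"rms",r.std())
g=t[:,:,1]
back=[];wb=[];wf=[]
for u in list(range(268,312))+list(range(345,382)):
    v=cross(g[165:185,u],80,True)
    if v: back.append((u,165+v))
for u in range(336,362):
    b=t[178:204,u,0]; v=cross(b,110,True); 
    if v is None: continue
    wb.append((u,178+v)); k=int(v)+4; w=cross(b[k:],110,False); 
    if w: wf.append((u,178+k+w))
fit("mould back",back,.078,1);fit("wedge back",wb,.098,1);fit("wedge front",wf,.098,1)
e=[(u0,v) for v in range(187,195) for u0 in [cross(t[v,355:375,0],110,False)] if u0]
e=[(355+a,v) for a,v in e];fit("wedge tail",e,.100,0)
# mould right end, left end
for nm,r0,r1,up in(("mould L",255,275,True),("mould R",376,394,False)):
    e=[(r0+x,v) for v in range(178,206) for x in [cross(g[v,r0:r1],80,up)] if x]; fit(nm,e,.078,0)
# bar edges (dark vs mould)
for nm,r0,r1,up,rows in(("barL",312,326,False,list(range(200,208))+[180]),("barR",327,340,True,range(198,206))):
    e=[(r0+x,v) for v in rows for x in [cross(t[v,r0:r1,2],150,up)] if x]; fit(nm,e,.132,0)
# base edges z .014
for nm,r0,r1,up in(("baseL",306,318,True),("baseR",334,346,False)):
    for rows in(range(154,170),range(213,233)):
        e=[(r0+x,v) for v in rows for x in [cross(g[v,r0:r1],90,up)] if x]; fit(nm,e,.014,0) if len(e)>3 else print(nm,e)
e=[(u,225+x) for u in range(316,338) for x in [cross(g[225:242,u],70,False)] if x];fit("base front",e,.014,1)
m=np.array([on("top",(304.5,224),.106),on("side",(339,197.5),.106)]);print(m,tri((304.5,224),(339,197.5)))
E
```

```text
mould back 80 slope deg -1.115839717814553 at mean [ 0.6338 -0.0136] rms 0.0007083970526111127
wedge back 25 slope deg -2.174017650270016 at mean [ 0.5947 -0.1006] rms 0.00022840566860568188
wedge front 23 slope deg -1.4764099288780055 at mean [ 0.5593 -0.0961] rms 0.0001914888375562645
wedge tail 7 slope deg 4.013108877085833 at mean [ 0.5769 -0.1542] rms 0.00011438499273592176
mould L 28 slope deg 0.3544296253902396 at mean [0.573  0.1958] rms 0.0001521963677404525
mould R 25 slope deg 1.1938646945668498 at mean [ 0.5729 -0.2251] rms 0.0006071090475616524
barL 7 slope deg 2.2247947397053465 at mean [ 0.5387 -0.0076] rms 0.0001853221616206742
barR 8 slope deg 1.3485288210508442 at mean [ 0.5342 -0.0403] rms 0.0010352115923569802
baseL 15 slope deg 2.0157749907828926 at mean [0.6928 0.032 ] rms 0.00023841700369318017
baseL 14 slope deg 0.6678968259415305 at mean [0.4706 0.028 ] rms 0.0006335618369885937
baseR 6 slope deg 7.105236019448715 at mean [ 0.6854 -0.0659] rms 0.000751000227596241
baseR 20 slope deg -0.9653311238660536 at mean [ 0.4677 -0.0682] rms 0.005881156846281525
base front 21 slope deg -0.5456685857027413 at mean [ 0.4201 -0.027 ] rms 8.978966126056023e-05
[[0.4592 0.0518 0.106 ]
 [0.4598 0.0514 0.106 ]] (array([0.4595, 0.0518, 0.1062]), np.float64(0.0004976836291265342))
```

Call:
carry_out(slide=[[0,0,0],[0,0,0],[0,0,0],[0,0,0],[0,0,0],[0,0,0],[0,0,0],[0,0,0],[0,0,0],[0,0,0]], angular=[[0,0,-7.4],[0,0,-7.4],[0,0,-7.4],[0,0,-7.4],[0,0,-7.4],[0,0,-7.4],[0,0,-7.4],[0,0,-7.4],[0,0,-7.4],[0,0,-7.4]], grip=70, force=40)

```text
time: 1.1
tcp_pos: [0.1827, -0.5972, 0.2306]
orientation: [0.699, 0.715, 0.0, -0.001]
ft_force: [-0.2, 0.2, -0.3]
grip_width: 0.819
grip_force: 0.0
```

```bash
cat > d.py <<'E'
import sys
from h import *
from scipy.spatial.transform import Rotation as Ro
np.set_printoptions(precision=4,suppress=True)
def rep(*tg):
    s=arm.read_state();R=Ro.from_quat(s["orientation"]).as_matrix()
    print("t",s["time"],"tcp",s["tcp_pos"],"F",s["ft_force"],"gw",s["grip_width"]*85.4,s["grip_force"],"\ntoolx",R[:,0],"y",R[:,1],"z",R[:,2])
    for g in tg: print("to",g,"mm",1000*R.T@(np.array(g)-s["tcp_pos"]))
if __name__=="__main__":
    rep(*[list(map(float,a.split(","))) for a in sys.argv[1:]])
E
python3 d.py .577,-.133,.23 .577,-.133,.08
```

```text
t 1.1 tcp [ 0.1827 -0.5972  0.2306] F [-0.2068  0.1741 -0.3171] gw 69.9748677500058 0.0 
toolx [-0.0229  0.9997  0.0013] y [ 0.9997  0.0229 -0.0002] z [-0.0003  0.0013 -1.    ]
to [0.577, -0.133, 0.23] mm [455.0898 404.8096   1.1156]
to [0.577, -0.133, 0.08] mm [454.8938 404.8431 151.1154]
```

Call:
carry_out(slide=[[35,31,0],[35,31,0],[35,31,0],[35,31,0],[35,31,0],[35,31,0],[35,31,0],[35,31,0],[35,31,0],[35,31,0],[35,31,0],[35,31,0],[35,33,0],[0,0,25],[0,0,25],[0,0,25],[0,0,25],[0,0,0],[0,0,0]], angular=[[0,0,0],[0,0,0],[0,0,0],[0,0,0],[0,0,0],[0,0,0],[0,0,0],[0,0,0],[0,0,0],[0,0,0],[0,0,0],[0,0,0],[0,0,0],[0,0,0],[0,0,0],[0,0,0],[0,0,0],[0,0,0],[0,0,0]])

```text
time: 3.0
tcp_pos: [0.5791, -0.1354, 0.1309]
orientation: [0.701, 0.713, -0.0, -0.001]
ft_force: [1.0, -0.1, -0.2]
grip_width: 0.818
grip_force: 0.0
```

```bash
python3 - <<'E'
from d import *
rep([.577,-.133,.13],[.577,-.133,.081])
a=cv2.cvtColor(optics.capture("side"),cv2.COLOR_RGB2BGR)[120:245,245:405]
cv2.imwrite("pics/s1.png",cv2.resize(a,None,fx=4.8,fy=4.8,interpolation=cv2.INTER_CUBIC))
E
```

```text
t 3.0 tcp [ 0.5791 -0.1354  0.1309] F [ 0.9577 -0.0954 -0.1895] gw 69.89961080754158 0.0 
toolx [-0.0175  0.9998  0.0006] y [ 0.9998  0.0175 -0.0017] z [-0.0017  0.0006 -1.    ]
to [0.577, -0.133, 0.13] mm [ 2.4603 -2.0917  0.9073]
to [0.577, -0.133, 0.081] mm [ 2.4287 -2.0075 49.9072]
```

View pics/s1.png

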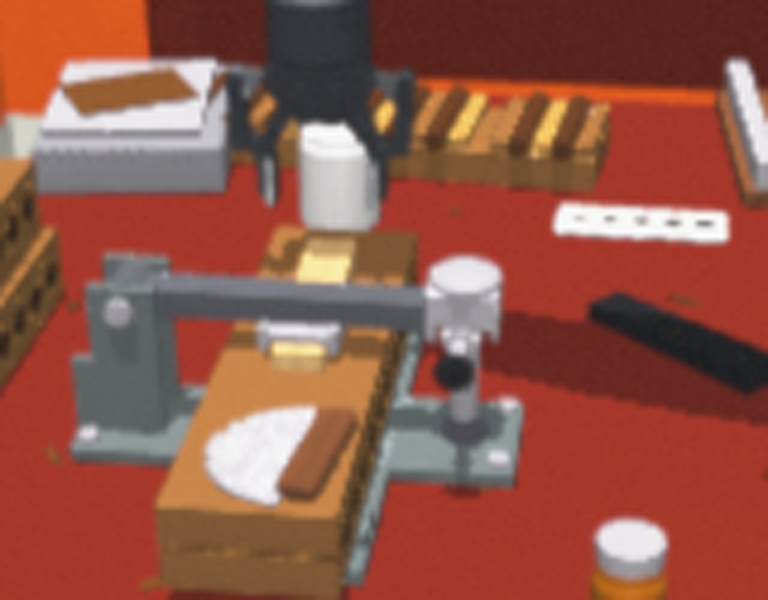

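The fingers (crop x 268 and 375) straddle the wedge tail at (327,262), clear of the tin behind it. Next I descend and close.

Call:
carry_out(slide=[[2,-2,10],[0,0,10],[0,0,10],[0,0,10],[0,0,9],[0,0,0],[0,0,0]], angular=[[0,0,0],[0,0,0],[0,0,0],[0,0,0],[0,0,0],[0,0,0],[0,0,0]])

```text
time: 3.75
tcp_pos: [0.5775, -0.1336, 0.0819]
orientation: [0.701, 0.713, -0.0, -0.0]
ft_force: [-0.2, 0.1, 0.5]
grip_width: 0.814
grip_force: 0.0
```

Call:
carry_out(slide=[[0,0,0],[0,0,0],[0,0,0],[0,0,0],[0,0,0],[0,0,0],[0,0,0],[0,0,0]], angular=[[0,0,0],[0,0,0],[0,0,0],[0,0,0],[0,0,0],[0,0,0],[0,0,0],[0,0,0]], grip=30, force=50)

```text
time: 4.55
tcp_pos: [0.5779, -0.1339, 0.0832]
orientation: [0.701, 0.713, -0.0, 0.0]
ft_force: [-1.7, -0.3, 6.1]
grip_width: 0.404
grip_force: 50.7
```

Call:
carry_out(slide=[[0,0,-1],[0,0,0],[-1,0,0],[-2,0,0],[-2,0,0],[-3,0,0],[-3,0,0],[-4,0,0],[-4,0,0],[-5,0,0]], angular=[[0,0,0],[0,0,0],[0,0,0],[0,0,0],[0,0,0],[0,0,0],[0,0,0],[0,0,0],[0,0,0],[0,0,0]])

```text
time: 5.55
tcp_pos: [0.578, -0.1542, 0.0832]
orientation: [0.7, 0.714, 0.003, -0.003]
ft_force: [-0.5, 9.1, 3.1]
grip_width: 0.407
grip_force: 50.2
```

```bash
python3 - <<'E'
from d import *
rep()
t=cv2.cvtColor(optics.capture("top"),cv2.COLOR_RGB2BGR)[130:280,230:430]
s=cv2.cvtColor(optics.capture("side"),cv2.COLOR_RGB2BGR)[125:275,215:415]
cv2.imwrite("pics/p1.png",cv2.resize(np.hstack([t,s]),None,fx=2,fy=2,interpolation=cv2.INTER_CUBIC))
E
```

```text
t 5.55 tcp [ 0.578  -0.1542  0.0832] F [-0.5215  9.0769  3.1155] gw 34.75095354971965 50.24160325527191 
toolx [-0.019   0.9998  0.0077] y [0.9998 0.019  0.0005] z [ 0.0003  0.0077 -1.    ]
```

View pics/p1.png

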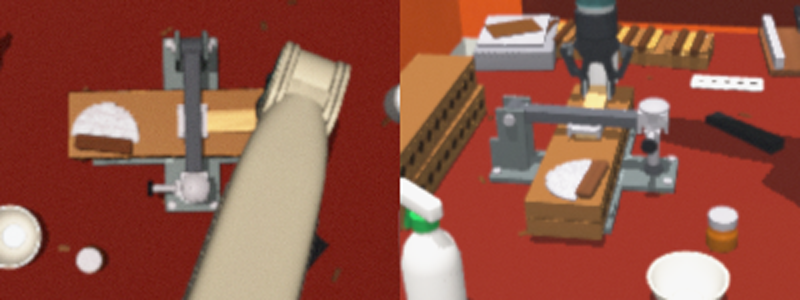

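The picture shows the tip gone from the left of the shoe (crop (190,120)), so the wedge is coming out. The mould's left end is still at crop x 69 (full 264.5), so it hasn't moved.

Call:
carry_out(slide=[[-6,0,0],[-6,0,0],[-6,0,0],[-7,0,0],[-7,0,0],[-7,0,0],[-7,0,0],[-7,0,0],[-7,0,0],[-7,0,0],[-7,0,0],[-7,0,0],[-7,0,0],[-7,0,0],[-6,0,0],[-5,0,0],[-3,0,0],[0,0,0],[0,0,0]], angular=[[0,0,0],[0,0,0],[0,0,0],[0,0,0],[0,0,0],[0,0,0],[0,0,0],[0,0,0],[0,0,0],[0,0,0],[0,0,0],[0,0,0],[0,0,0],[0,0,0],[0,0,0],[0,0,0],[0,0,0],[0,0,0],[0,0,0]])

```text
time: 7.55
tcp_pos: [0.58, -0.2666, 0.0832]
orientation: [0.701, 0.713, -0.0, -0.0]
ft_force: [-0.0, -0.8, -1.5]
grip_width: 0.408
grip_force: 49.8
```

```bash
python3 d.py .577,-.265,.14 .457,-.255,.14
```

```text
t 7.55 tcp [ 0.58   -0.2666  0.0832] F [-0.0437 -0.8215 -1.4691] gw 34.8648038679741 49.82463598251343 
toolx [-0.0175  0.9998  0.0001] y [ 0.9998  0.0175 -0.0002] z [-0.0002  0.0001 -1.    ]
to [0.577, -0.265, 0.14] mm [  1.6601  -2.938  -56.7757]
to [0.457, -0.255, 0.14] mm [  13.7634 -122.7441  -56.753 ]
```

Call:
carry_out(slide=[[0,0,-5],[0,0,-10],[0,0,-15],[0,0,-15],[0,-10,-10],[0,-15,0],[0,-20,0],[0,-20,0],[0,-20,0],[0,-20,0],[5,-13,0],[5,-5,0],[0,0,0],[0,0,15],[0,0,20],[0,0,20],[0,0,20],[0,0,20],[0,0,10],[0,0,0]], angular=[[0,0,0],[0,0,0],[0,0,0],[0,0,0],[0,0,0],[0,0,0],[0,0,0],[0,0,0],[0,0,0],[0,0,0],[0,0,0],[0,0,0],[0,0,0],[0,0,0],[0,0,0],[0,0,0],[0,0,0],[0,0,0],[0,0,0],[0,0,0]])

```text
time: 9.55
tcp_pos: [0.4564, -0.258, 0.032]
orientation: [0.701, 0.713, -0.0, -0.001]
ft_force: [0.4, 0.5, -0.9]
grip_width: 0.412
grip_force: 49.8
```

```bash
python3 - <<'E'
from d import *
rep([.457,-.257,.006])
s=cv2.cvtColor(optics.capture("side"),cv2.COLOR_RGB2BGR)[125:245,265:425]
cv2.imwrite("pics/p2.png",cv2.resize(s,None,fx=4.5,fy=4.5,interpolation=cv2.INTER_CUBIC))
E
```

```text
t 9.55 tcp [ 0.4564 -0.258   0.032 ] F [ 0.441   0.5157 -0.9382] gw 35.200259160754335 49.783271849155426 
toolx [-0.0181  0.9998  0.0018] y [ 0.9998  0.0181 -0.0021] z [-0.0022  0.0017 -1.    ]
to [0.457, -0.257, 0.006] mm [ 0.9676  0.6683 25.9535]
```

View pics/p2.png

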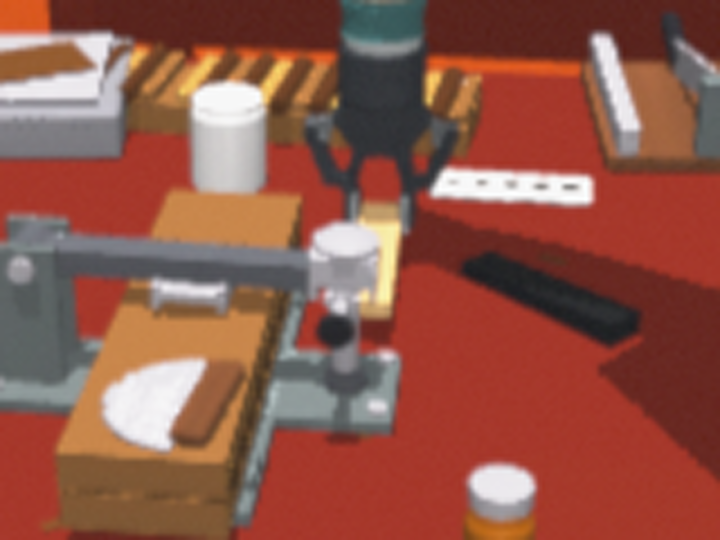

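The wedge is held in the fingers at crop (380,260), hovering level in front of the mould with free table around it. The mould and knife have not moved. I'll lower it gently.

Call:
carry_out(slide=[[0,0,8],[0,0,7],[0,0,4],[0,0,2],[0,0,2],[0,0,1],[0,0,0],[0,0,0]], angular=[[0,0,0],[0,0,0],[0,0,0],[0,0,0],[0,0,0],[0,0,0],[0,0,0],[0,0,0]])

```text
time: 10.4
tcp_pos: [0.457, -0.2589, 0.0095]
orientation: [0.701, 0.713, 0.0, 0.0]
ft_force: [-0.4, -0.5, -1.7]
grip_width: 0.405
grip_force: 49.8
```

Call:
carry_out(slide=[[0,0,1],[0,0,1],[0,0,1],[0,0,0],[0,0,0]], angular=[[0,0,0],[0,0,0],[0,0,0],[0,0,0],[0,0,0]])

```text
time: 10.9
tcp_pos: [0.4568, -0.2588, 0.0062]
orientation: [0.701, 0.713, -0.0, -0.0]
ft_force: [1.0, 0.4, -0.1]
grip_width: 0.41
grip_force: 49.8
```

Call:
carry_out(slide=[[0,0,1],[0,0,0.5],[0,0,0.5],[0,0,0],[0,0,0]], angular=[[0,0,0],[0,0,0],[0,0,0],[0,0,0],[0,0,0]])

```text
time: 11.4
tcp_pos: [0.457, -0.2589, 0.0052]
orientation: [0.701, 0.713, -0.0, 0.0]
ft_force: [-1.3, 2.0, 6.7]
grip_width: 0.407
grip_force: 50.6
```

Call:
carry_out(slide=[[0,0,-0.5],[0,0,0],[0,0,0],[0,0,0],[0,0,0],[0,0,0]], angular=[[0,0,0],[0,0,0],[0,0,0],[0,0,0],[0,0,0],[0,0,0]], grip=56)

```text
time: 12.0
tcp_pos: [0.4568, -0.2588, 0.0047]
orientation: [0.701, 0.713, -0.0, -0.0]
ft_force: [0.6, 0.1, 0.1]
grip_width: 0.659
grip_force: 0.0
```

Call:
carry_out(slide=[[0,0,-8],[0,0,-20],[0,0,-35],[0,0,-45],[0,0,-45],[0,0,-35],[0,0,-20],[0,0,0],[0,0,0]], angular=[[0,0,0],[0,0,0],[0,0,0],[0,0,0],[0,0,0],[0,0,0],[0,0,0],[0,0,0],[0,0,0]])

```text
time: 12.9
tcp_pos: [0.4569, -0.2588, 0.2132]
orientation: [0.701, 0.713, 0.0, 0.0]
ft_force: [-0.1, 0.9, -0.5]
grip_width: 0.657
grip_force: 0.0
```

```bash
python3 - <<'E'
from d import *
rep()
for n in("top","side"): cv2.imwrite(f"pics/{n}2.png",cv2.cvtColor(optics.capture(n),cv2.COLOR_RGB2BGR))
t=cv2.imread("pics/top2.png");s=cv2.imread("pics/side2.png")
for n,i,roi in(("top",t,(296,212,312,236)),("side",s,(325,185,355,210))):
    for k in blobs(i,(0,0,0),(180,255,60),roi,3): print(n,"knob",cv2.boundingRect(k),cv2.minAreaRect(k)[0])
for k in blobs(s,(20,60,120),(35,180,255),(325,165,365,215),8): print("wedge side",[on("side",p,.018)[:2] for p in cv2.boxPoints(cv2.minAreaRect(k))])
a=np.hstack([t[130:280,250:450],s[125:275,255:455]])
cv2.imwrite("pics/p3.png",cv2.resize(a,None,fx=2,fy=2,interpolation=cv2.INTER_CUBIC))
E
```

```text
t 12.9 tcp [ 0.4569 -0.2588  0.2132] F [-0.1145  0.9351 -0.5172] gw 56.10537635453746 0.0 
toolx [-0.0175  0.9998 -0.0006] y [0.9998 0.0175 0.0008] z [ 0.0008 -0.0006 -1.    ]
top knob (304, 221, 2, 7) (304.5, 224.0)
side knob (336, 196, 7, 6) (339.0, 198.5)
wedge side [array([ 0.4603, -0.1071]), array([ 0.4695, -0.2887]), array([ 0.4417, -0.2844]), array([ 0.4353, -0.104 ])]
```

View pics/p3.png

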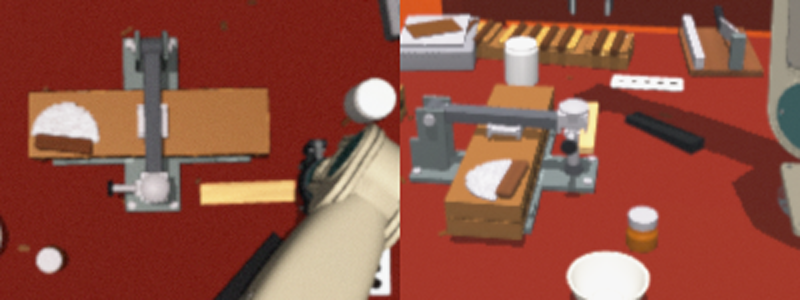

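The wedge lies flat on the table at crop (248,192), the bar is seated and everything else is in place. Next I move over the latch stem at (about 310,224) in the top view.

Call:
carry_out(slide=[[20,0,0],[35,1,0],[40,1,0],[40,1,0],[40,1,0],[40,1,0],[35,1,0],[25,1,0],[15,1,0],[0,0,0],[0,0,15],[0,0,20],[0,0,0],[0,0,0]], angular=[[0,0,0],[0,0,0],[0,0,0],[0,0,0],[0,0,0],[0,0,0],[0,0,0],[0,0,0],[0,0,0],[0,0,0],[0,0,0],[0,0,0],[0,0,0],[0,0,0]])

```text
time: 14.4
tcp_pos: [0.4589, 0.0307, 0.177]
orientation: [0.701, 0.713, -0.001, -0.001]
ft_force: [-0.1, 0.0, 0.7]
grip_width: 0.653
grip_force: 0.0
```

```bash
python3 - <<'E'
from d import *
t=cv2.imread("pics/top0.png");s=cv2.imread("pics/side2.png")
print(tri((304.5,224),(339,198.5)), "collar-knob px:")
print(t[222:227,300:320,1]); print(s[186:202,344-8:344+4,1])
print(on("top",(327,223),.14),[proj("top",np.array([.46,y,.101])) for y in(.011,.047,.057)])
rep([.4595,.032,.178],[.4595,.032,.083])
E
```

```text
(array([0.4595, 0.0519, 0.1026]), np.float64(0.00036004977818784585)) collar-knob px:
[[ 37  36  35  32  27  30  74 124 149 142 133 133 153 170 173 169 173 204
  225 221]
 [ 32  38  35  33  30  47 119 188 204 200 197 197 198 201 202 199 209 223
  227 216]
 [ 37  38  32  30  32  47 140 198 203 201 202 202 202 203 199 203 207 221
  229 221]
 [ 40  38  38  30  27  39 104 154 159 151 147 142 149 151 153 156 172 207
  227 225]
 [ 38  28  38  34  21  27  58  78  77  68  62  58  76 102 110 106 131 185
  223 227]]
[[155 155 152 146 144 145 145 147 155 156 157 158]
 [151 155 153 153 151 153 153 154 155 156 155 153]
 [135 142 153 152 153 149 150 151 153 156 160 156]
 [102 149 178 162 165 160 158 152 160 176 192 168]
 [115 185 207 183 190 185 172 173 191 215 223 180]
 [104 165 176 181 205 192 168 187 215 227 229 204]
 [ 85 136 165 205 224 214 164 158 176 225 234 230]
 [ 62  94 151 201 218 207 152 147 176 232 237 238]
 [ 55  68 102 139 171 171 132 138 171 233 237 238]
 [ 52  52  60  67  80  87 101 126 173 234 237 239]
 [ 48  48  42  44  43  53  66 105 173 234 237 239]
 [ 41  42  42  41  42  43  54  97 173 228 233 234]
 [ 41  42  42  40  40  41  45  84 152 199 210 213]
 [ 41  40  40  41  40  40  48  82 139 162 158 158]
 [ 42  40  39  40  41  44  61  96 136 156 156 159]
 [ 52  46  44  46  52  72  96 117 126 137 137 137]]
[ 0.4618 -0.024   0.14  ] [array([316.4966, 223.8528]), array([305.953 , 223.8242]), array([303.0236, 223.8163])]
t 14.4 tcp [0.4589 0.0307 0.177 ] F [-0.0786  0.0184  0.7491] gw 55.76369658117406 0.0 
toolx [-0.0166  0.9999  0.    ] y [ 0.9999  0.0166 -0.0027] z [-0.0027 -0.     -1.    ]
to [0.4595, 0.032, 0.178] mm [ 1.2734  0.6574 -1.0436]
to [0.4595, 0.032, 0.083] mm [ 1.2715  0.9147 93.956 ]
```

Call:
carry_out(slide=[[1,1,15],[0,0,20],[0,0,20],[0,0,15],[0,0,12],[0,0,8],[0,0,4],[0,0,0],[0,0,0]], angular=[[0,0,0],[0,0,0],[0,0,0],[0,0,0],[0,0,0],[0,0,0],[0,0,0],[0,0,0],[0,0,0]])

```text
time: 15.3
tcp_pos: [0.4614, 0.0323, 0.0844]
orientation: [0.701, 0.713, 0.0, 0.0]
ft_force: [0.1, 0.6, 0.4]
grip_width: 0.659
grip_force: 0.0
```

```bash
python3 - <<'E'
from d import *
rep()
s=cv2.cvtColor(optics.capture("side"),cv2.COLOR_RGB2BGR)[130:240,285:395]
cv2.imwrite("pics/p4.png",cv2.resize(s,None,fx=5,fy=5,interpolation=cv2.INTER_CUBIC))
E
```

```text
t 15.3 tcp [0.4614 0.0323 0.0844] F [0.1283 0.581  0.4001] gw 56.29822099417854 0.0 
toolx [-0.0176  0.9998 -0.0001] y [0.9998 0.0176 0.0011] z [ 0.0011 -0.0001 -1.    ]
```

View pics/p4.png

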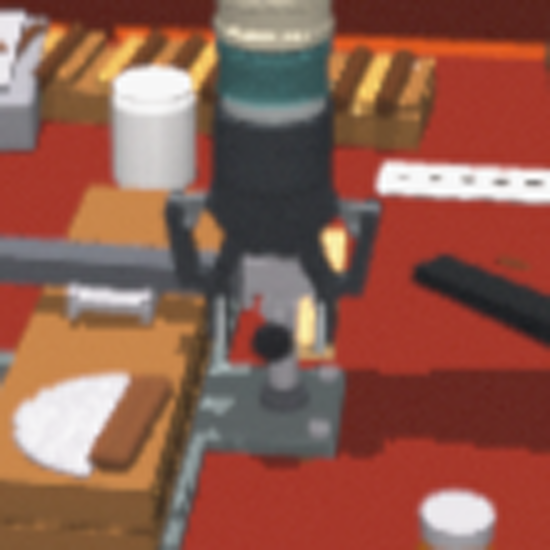

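The fingers (crop x 222 and 322) straddle the stem behind the knob at (270,341). Now I close.

Call:
carry_out(slide=[[0,-1,0],[0,0,0],[0,0,0],[0,0,0],[0,0,0],[0,0,0],[0,0,0],[0,0,0],[0,0,0],[0,0,0]], angular=[[0,0,0],[0,0,0],[0,0,0],[0,0,0],[0,0,0],[0,0,0],[0,0,0],[0,0,0],[0,0,0],[0,0,0]], grip=6, force=60)

```text
time: 16.35
tcp_pos: [0.4588, 0.0323, 0.0841]
orientation: [0.701, 0.713, -0.001, -0.001]
ft_force: [-3.0, 0.6, 3.9]
grip_width: 0.111
grip_force: 58.5
```

Call:
carry_out(slide=[[1,0,0],[2,0,0],[2,0,0],[2,0,0],[3,0,0],[3,0,0],[2,0,0],[2,0,0],[0,0,0],[0,0,0]], angular=[[0,0,0],[0,0,0],[0,0,0],[0,0,0],[0,0,0],[0,0,0],[0,0,0],[0,0,0],[0,0,0],[0,0,0]])

```text
time: 17.35
tcp_pos: [0.4586, 0.0464, 0.0841]
orientation: [0.701, 0.713, -0.003, 0.002]
ft_force: [-3.5, -9.5, 5.0]
grip_width: 0.118
grip_force: 58.5
```

```bash
python3 - <<'E'
from d import *
rep()
s=cv2.cvtColor(optics.capture("side"),cv2.COLOR_RGB2BGR)
cv2.imwrite("pics/side3.png",s)
for k in blobs(s,(0,0,0),(180,255,60),(325,185,355,214),3): print("knob",cv2.boundingRect(k),cv2.minAreaRect(k)[0])
for y in(.052,.066,.069,.070): print(y,proj("side",np.array([.4595-.0003,y,.1026])))
E
```

```text
t 17.35 tcp [0.4586 0.0464 0.0841] F [-3.5254 -9.4559  5.0411] gw 10.052715853806632 58.46764147281647 
toolx [-0.0164  0.9998 -0.0078] y [ 0.9999  0.0164 -0.002 ] z [-0.0019 -0.0078 -1.    ]
knob (327, 185, 10, 8) (331.5, 188.5)
knob (335, 197, 9, 7) (339.0, 200.0)
knob (342, 185, 12, 8) (347.5, 188.5)
0.052 [339.1524 198.5285]
0.066 [338.617  200.6509]
0.069 [338.5009 201.111 ]
0.07 [338.4621 201.2648]
```

Call:
carry_out(slide=[[1.5,0,0],[1.5,0,0],[1,0,0],[0,0,0],[0,0,0]], angular=[[0,0,0],[0,0,0],[0,0,0],[0,0,0],[0,0,0]])

```text
time: 17.9
tcp_pos: [0.4585, 0.0499, 0.0841]
orientation: [0.701, 0.713, -0.004, 0.002]
ft_force: [-4.4, -9.8, 5.5]
grip_width: 0.114
grip_force: 58.5
```

Call:
carry_out(slide=[[0,0,-1],[0,0,-2],[0,0,-3],[0,0,-4],[0,0,-5],[0,0,-5],[0,0,-5],[0,0,-4],[0,0,0],[0,0,0]], angular=[[0,0,0],[0,0,0],[0,0,0],[0,0,0],[0,0,0],[0,0,0],[0,0,0],[0,0,0],[0,0,0],[0,0,0]])

```text
time: 18.9
tcp_pos: [0.4584, 0.0499, 0.1118]
orientation: [0.701, 0.713, -0.004, 0.002]
ft_force: [-0.4, -10.1, -5.0]
grip_width: 0.115
grip_force: 58.5
```

```bash
python3 - <<'E'
from d import *
rep()
s=cv2.cvtColor(optics.capture("side"),cv2.COLOR_RGB2BGR)[130:240,255:395]
cv2.imwrite("pics/p5.png",cv2.resize(s,None,fx=5,fy=5,interpolation=cv2.INTER_CUBIC))
E
```

```text
t 18.9 tcp [0.4584 0.0499 0.1118] F [ -0.3771 -10.1381  -4.9844] gw 9.841869890246954 58.47563087940216 
toolx [-0.016   0.9998 -0.0086] y [ 0.9999  0.016  -0.0023] z [-0.0022 -0.0087 -1.    ]
```

View pics/p5.png

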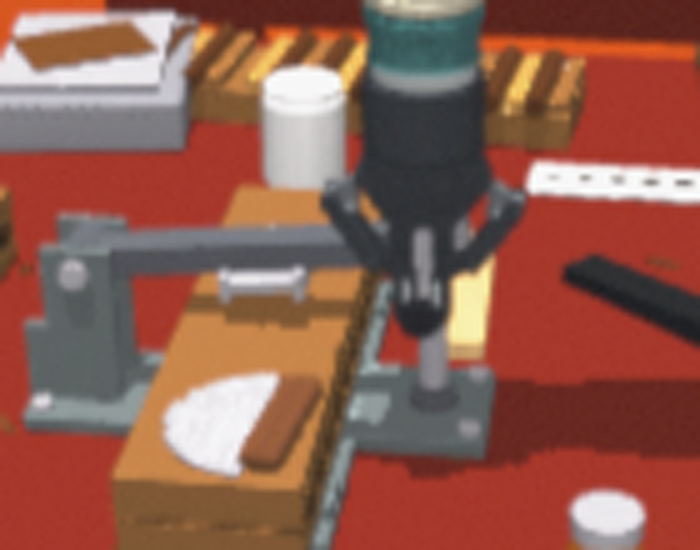

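The bar is rising (the gap under the shoe has widened at crop (262,280)) and the knob is held at (422,318). The −5 N load matches the bar's weight, so I follow the arc upward.

Call:
carry_out(slide=[[0,0.5,-4],[0,0.5,-6],[0,0.8,-6],[0,0.9,-6],[0,1.1,-6],[0,1.2,-6],[0,1.4,-6],[0,1.5,-6],[0,1.7,-6],[0,1.7,-6],[0,2,-6],[0,2,-6],[0,1.7,-5],[0,1,-3],[0,0,0],[0,0,0],[0,0,0],[0,0,0]], angular=[[0,0,0],[0,0,0],[0,0,0],[0,0,0],[0,0,0],[0,0,0],[0,0,0],[0,0,0],[0,0,0],[0,0,0],[0,0,0],[0,0,0],[0,0,0],[0,0,0],[0,0,0],[0,0,0],[0,0,0],[0,0,0]])

```text
time: 20.75
tcp_pos: [0.4752, 0.0502, 0.1888]
orientation: [0.701, 0.713, -0.005, 0.001]
ft_force: [-0.4, -10.5, -6.2]
grip_width: 0.114
grip_force: 58.4
```

```bash
python3 - <<'E'
from d import *
rep()
i=cv2.cvtColor(optics.capture("side"),cv2.COLOR_RGB2BGR);t=cv2.cvtColor(optics.capture("top"),cv2.COLOR_RGB2BGR)
for k in blobs(t,(8,120,100),(19,255,255),(255,165,395,212),200)[:4]: print("mould",cv2.boundingRect(k))
a=np.hstack([i[100:260,230:430],t[120:280,230:430]])
cv2.imwrite("pics/p6.png",cv2.resize(a,None,fx=2,fy=2,interpolation=cv2.INTER_CUBIC))
E
```

```text
t 20.75 tcp [0.4752 0.0502 0.1888] F [ -0.4491 -10.4807  -6.1561] gw 9.759945023543242 58.390933871269226 
toolx [-0.0159  0.9998 -0.0087] y [ 0.9999  0.0159 -0.0054] z [-0.0053 -0.0088 -0.9999]
mould (332, 174, 53, 34)
mould (264, 174, 59, 35)
```

View pics/p6.png

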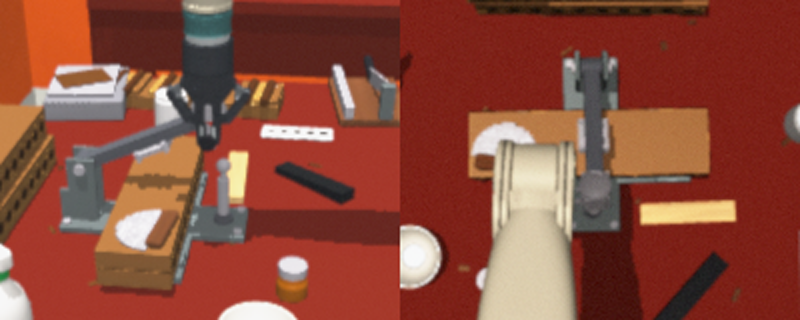

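The bar is up, the bare ball on its post shows at crop (223,165), the knob is held at (207,140), and the wedge lies flat. The mould is where it was at the start (264..385). I lifted 104.7 mm at the stem, which is about 99 mm at the nose. Handing in.

```bash
python3 -c "
from cell import arm
print(abs(arm.read_state()['joint_velocities']).max(), arm.close_job())"
```

```text
the job is handed in; nothing more can be done
0.0020455915425076306 None
```

The job is handed in at about 21 s: the wedge lies flat on the table, and the bar is held still by its latch with the nose about 99 mm above the ball (from the arm's lift); the mould and the other things in view look unmoved, and I viewed 11 pictures, one over the limit of 10.

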